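# Spice jar out of the railed spice rack

### The job

Take the spice jar (the tall straight one with the screw cap) out of the spice rack, keeping it upright: lift it so that it passes between the rack's front retaining rail and the upper board, draw it out forwards, and stand it on the chopping board, setting it down rather than dropping it. The rail and upper board may sit at any height, so feel for them (or look) and do not force the jar against them; leave the two shakers and the mug where they stand.

Things in the scene. Friction and masses are not known exactly. Their poses are not given: they have to be found in the camera images.
- spice_jar: Spice jar with a screw cap, the tallest of the three things in the rack: a straight cylinder 44 mm across (cap 45 mm), 105 mm tall, 0.07 to 0.18 kg. Round: its yaw means nothing. Origin: centre of its underside. In the left, middle or right place of the rack. Grip it across its sides, about 50 mm above its underside, the fingers closing along the rack's y.
- rack: Fixed wooden spice rack, 350 mm wide (y), open in front (its -x side). Origin: on the worktop under the middle place, z up. Shelf top 50 mm above it; places at y = -90, 0, +90 mm, x about 0. End panels at y = +-169 mm, 105 mm high in front, 236 mm behind x = +3 mm. The upper board blocks a hand that points straight down: come tilted 33 to 45 degrees, down and forwards.
- rack_front (a point): Point at the shelf's top height below the middle of the retaining rail, which is round steel, 8 mm thick, level and straight across the whole front. Its height is clamped anew each time and is NOT reported: the top of the rail is 18 to 52 mm above this point. Rail and upper board are one clamped insert and do not yield to a gentle push.
- rack_over (a point): Point at the shelf's top height below the middle of the upper board (40 mm deep: x = +3 to +43 mm in the rack's frame, 12 mm thick, over all three places). The board's underside is always 117 mm above the top of the rail, so the 105 mm jar passes between them with 12 mm to spare in all; its cap touches the board when lifted 12 mm more than the rail's height.
- board: Fixed wooden chopping board lying on the worktop, 220 mm (its x) by 320 mm (its y) and 22 mm thick. Origin: centre of its underside. Empty.
- shaker_a: Bystander in the rack: glass shaker with a domed top, 44 mm across, 90 mm tall. Origin: centre of its underside.
- shaker_b: Bystander in the rack: another shaker of the same shape. Origin: centre of its underside.
- mug: Bystander: dark mug, 88 mm across, 106 mm tall, on the worktop to the left of the rack. Origin: centre of its underside.

How it is judged (in metres and radians):
On the way, in this order (a step that is already met when the one before it is completed fails the run):
1. the jar is lifted at least 12 mm off the shelf, still behind the rail (z of spice_jar in the frame of rack above 0.062 m and x of spice_jar in the frame of rack above -0.04 m), for 0.1 s.
2. the jar is out in front of the rail, still higher than the shelf (x of spice_jar in the frame of rack below -0.066 m and z of spice_jar in the frame of rack above 0.06 m).
At the end, for the whole second after the job is handed in: The spice jar stands upright (within 0.15 rad) and at rest on the chopping board, its centre at least 15 mm inside the board's edges (within 95 mm of the centre along the board's short side, 145 mm along the long side), released (x of spice_jar in the frame of board between -0.095 and 0.095 m and y of spice_jar in the frame of board between -0.145 and 0.145 m and z of spice_jar in the frame of board between 0.017 and 0.027 m and angle between spice_jar's own z axis and vertical below 0.15 rad and linear speed of spice_jar below 0.02 m/s and contact force between spice_jar and board above 0.2 N); the robot touches nothing.
It fails at once if the spice jar is tipped by more than 0.15 rad while it is in the rack or passing the rail, or by more than 0.6 rad anywhere ((angle between spice_jar's own z axis and vertical above 0.15 rad and x of spice_jar in the frame of rack above -0.066 m and horizontal distance between spice_jar and rack below 0.12 m) or angle between spice_jar's own z axis and vertical above 0.6 rad).
It fails at once if the spice jar is let go in mid-air, in front of the rack and more than 25 mm above the chopping board's top (contact force between the fingers and spice_jar below 0.05 N and x of spice_jar in the frame of rack below -0.066 m and height (world z) of spice_jar above 0.047 m).
It fails at once if a shaker is moved by more than 30 mm or tipped by more than 0.4 rad (distance of any of shaker_a, shaker_b from where it was at the start of the episode above 0.03 m or angle between any of shaker_a, shaker_b's own z axis and vertical above 0.4 rad).
It fails at once if the mug is moved by more than 30 mm (distance of mug from where it was at the start of the episode above 0.03 m).
It fails at once if the spice jar is forced against the rack, its rail or upper board with more than 20 N (contact force between spice_jar and rack above 20 N).
It also fails if it takes over 51 s, if anything falls off the work surface, if the arm or the gripper's body presses on something with over 40 N, if the wrist force passes 120 N, or if a joint passes its speed limit or range.

### The arm

A 6-joint arm with a two-finger parallel gripper is mounted at the origin on a cart in front of the work surface, level with it; the furniture and walls round the work are solid. World frame = base frame: x ahead of the robot, y to its left, z up, the work surface at z = 0. Lengths are in mm, angles in rad, forces in N, time in s.
With the tool pointing down it reaches from about 275 to 825 mm from the base axis. Payload 5.2 kg.
Tool frame: the origin (TCP) lies at the very end of the fingers, on their centre line; the grasp point (between the pads) lies 19 mm behind it; z points along the fingers, y is the line along which they close (so a half turn about z gives the same grasp; the last joint's range is limited). The gripper opens to 93 mm and grips with 3 to 60 N. Pads are 15 mm wide; open, the fingers measure 128 mm over their backs; the gripper's body (75 mm by 188 mm) begins 65 mm behind the grasp point.
Start: joints at [1.038, 0.259, 1.535, -0, 1.348, -0.203], TCP at [178.098, 520.371, 218.653] pointing down, gripper open.
Joint ranges: [-3.14, 3.14], [-0.91, 2.08], [0.19, 2.58], [-1.22, 4.36], [0.22, 2.71], [-3.12, 3.12]. Speed limits (rad/s): [2.57, 2.57, 3.14, 3.14, 3.14, 3.14].

### API

Orientations are given as [roll, pitch, yaw] about the fixed x, y, z axes, in that order (R = Rz(yaw) Ry(pitch) Rx(roll)).
In Python, from bench import robot gives the robot as it stands. The module is installed in compiled form; this text tells all that it offers. Calls block until the motion is done:
- robot.move_ptp(position, orientation): joint-space move of the TCP to a pose.
- robot.move_linear(position, ori=None, speed=150, f_stop=None): straight line of the TCP; ori=None keeps the orientation; speed is the mean speed in mm/s. With f_stop (N) it stops when the force on the tool has changed by that much, and returns True; else False.
- robot.move_j(angles): joint-space move.
- robot.move_gripper(opening): opening from 0.0 (shut) to 1.0 (fully open); the grip force is fixed at half the most; returns when the fingers have stopped.
- robot.sleep(seconds).
- robot.inverse_kinematics(position, orientation): joint angles nearest the present ones, or None.
- robot.get_image(name): name is "scene" or "top" or "wrist"; returns a dict with "img" (384x512x3 uint8, blue, green, red), "fovy" (degrees; the focal length in pixels is half the picture's height over the tangent of half this angle, whatever the lens; pixels are square), "cx", "cy" (the principal point, pixels), "eye" and "orientation" of the camera in the world. Camera axes: x right, y down, z forward; pixel columns grow to the right and rows downward; lengths in mm; the calibration is good to about 2 mm. A picture is of the moment at which its call begins. There is no depth.
A pose or a line that the arm cannot do raises robot.MotionError and nothing moves.
- robot.hand_in(): hands the job in; it is judged then, once.
Readings, each from a call of its own:
- robot.current_t(): time.
- robot.current_qpos(): joint angles.
- robot.current_joint_vel(): joint speeds.
- robot.current_joint_efforts(): joint torques, N m.
- robot.current_tcp_pos(): TCP position.
- robot.current_eef_rot(): TCP orientation.
- robot.current_contact_force(): force on the tool from outside, world axes, zero at the start.
- robot.current_ft_torque(): the same for the moment, N m.
- robot.current_gripper_width(): opening from 0.0 (shut) to 1.0 (fully open).
- robot.current_finger_force(): force on a finger pad.
Only numpy, scipy, OpenCV 4.12 (cv2) and the standard library are available. Lean on these libraries where they do the work, as an engineer would, in place of code of your own. Each camera call takes 0.05 s, during which the arm holds its last target. There are 200 camera calls.

## Working session

There is one attempt and no reset: what is moved stays moved. The work goes in short steps, each a Python script; the robot and the scene stay as the last script left them, time stands still between calls to the robot, and variables do not carry over. Pictures are saved under pics/ and viewed, at most 10 in all, crops included, and the job is handed in when it is done.

```bash
mkdir -p pics
cat > h.py <<'E'
import numpy as np, cv2
from bench import robot
from scipy.spatial.transform import Rotation as R
def cam(n):
    d=robot.get_image(n); return d
def ray(d,u,v):
    o=d["orientation"]; o=np.array(o,float)
    M=o if o.shape==(3,3) else R.from_euler('xyz',o).as_matrix()
    h=d["img"].shape[0]; f=h/2/np.tan(np.radians(d["fovy"])/2)
    r=M@np.array([(u-d["cx"])/f,(v-d["cy"])/f,1.]); return np.array(d["eye"],float),r/np.linalg.norm(r)
def onz(d,u,v,z):
    e,r=ray(d,u,v); return e+r*(z-e[2])/r[2]
def proj(d,p):
    o=np.array(d["orientation"],float); M=o if o.shape==(3,3) else R.from_euler('xyz',o).as_matrix()
    h=d["img"].shape[0]; f=h/2/np.tan(np.radians(d["fovy"])/2)
    c=M.T@(np.array(p,float)-d["eye"]); return np.array([d["cx"]+f*c[0]/c[2],d["cy"]+f*c[1]/c[2]])
def tri(d1,p1,d2,p2):
    a,r=ray(d1,*p1); b,s=ray(d2,*p2)
    t=np.linalg.lstsq(np.c_[r,-s],b-a,rcond=None)[0]; A=a+r*t[0];B=b+s*t[1]
    return (A+B)/2,np.linalg.norm(A-B)
E
python3 - <<'E'
from h import *
import pickle
D={}
for n in("scene","top","wrist"):
    d=cam(n);D[n]=d;print(n,d["fovy"],d["cx"],d["cy"],d["eye"],d["orientation"])
pickle.dump(D,open('d0.pkl','wb'))
cv2.imwrite('pics/scene0.png',cv2.resize(D["scene"]["img"],(800,600)));cv2.imwrite('pics/top0.png',cv2.resize(D["top"]["img"],(800,600)))
print(robot.current_t(),robot.current_tcp_pos(),robot.current_eef_rot())
E
```

```text
scene 44.84969364704557 257.25937925700373 194.314615005897 [ -44.57373827 -635.09457969 1058.54838314] [-2.37968559 -0.01133578 -0.72084108]
top 47.29704235189163 255.18903185127417 195.16803106378632 [  15.44252158  281.38893834 1508.25008098] [-2.75915959e+00 -1.49355338e-03 -1.93751317e+00]
wrist 69.31982283120422 253.76442022374275 192.00949799175413 [105.65361717 545.03771121 383.91427184] [2.86018452e+00 1.91720837e-03 1.24062046e+00]
0.15 [177.87661617 520.00832089 218.01811715] [-3.14020484e+00 -2.65980191e-04  2.81184484e+00]
```

View pics/scene0.png

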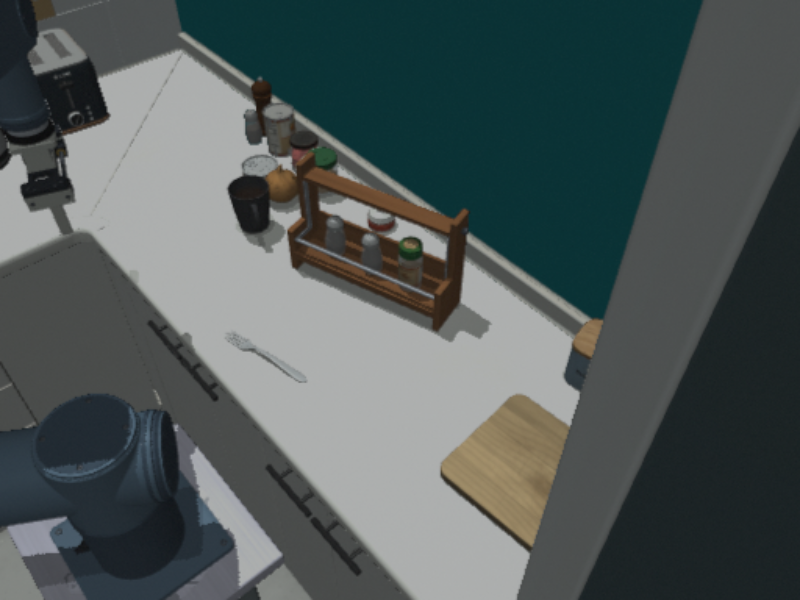

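View pics/top0.png

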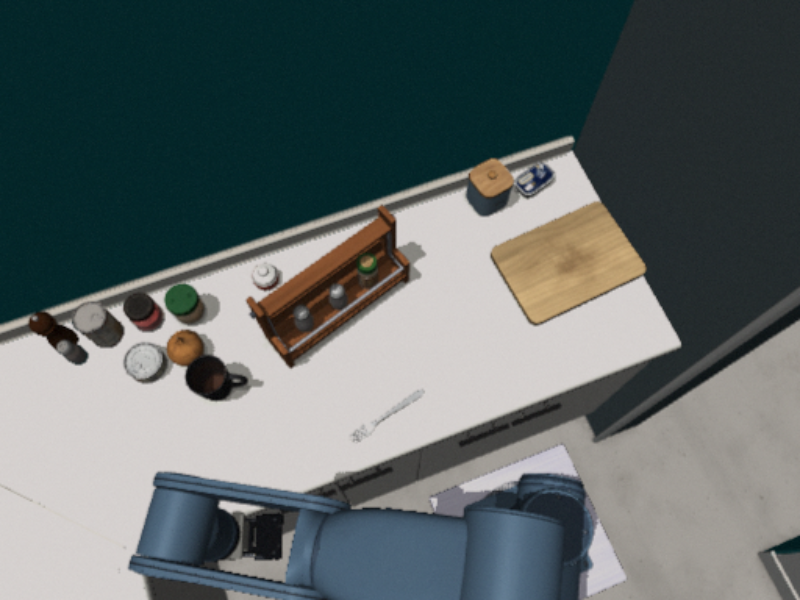

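The scene view shows the rack, with the green-capped jar at (411,262) in the right-hand place, two grey shakers to its left, the rail running from (297,237) to (437,294), and the board at about (520,470). In the top view the jar cap is at (368,264), the rail runs from (290,352) to (405,268), and the board's corners are at (492,256), (600,206), (645,266) and (538,320). Next I'll zoom in on the rack in both views.

Run:
```python
from h import *
import pickle
D=pickle.load(open('d0.pkl','rb'))
# native crops
s=D["scene"]["img"][95:215,180:305]; t=D["top"]["img"][130:240,155:270]
s=cv2.resize(s,None,fx=4.8,fy=4.8,interpolation=cv2.INTER_CUBIC)
t=cv2.resize(t,None,fx=5.4,fy=5.4,interpolation=cv2.INTER_CUBIC)
for im,f,x0,y0 in((s,4.8,180,95),(t,5.4,155,130)):
    for k in range(0,130,20):
        cv2.putText(im,str(x0+k),(int(k*f),10),0,.4,(0,255,255),1);cv2.putText(im,str(y0+k),(0,int(k*f)+4),0,.4,(0,255,255),1)
        im[::6,min(int(k*f),im.shape[1]-1)]=(0,255,255); im[min(int(k*f),im.shape[0]-1),::6]=(0,255,255)
cv2.imwrite('pics/s1.png',np.clip(s*1.6,0,255));cv2.imwrite('pics/t1.png',np.clip(t*1.6,0,255));print(s.shape,t.shape)
```

```text
(576, 600, 3) (594, 621, 3)[ WARN:0@0.157] global loadsave.cpp:1063 imwrite_ Unsupported depth image for selected encoder is fallbacked to CV_8U.
```

View pics/s1.png

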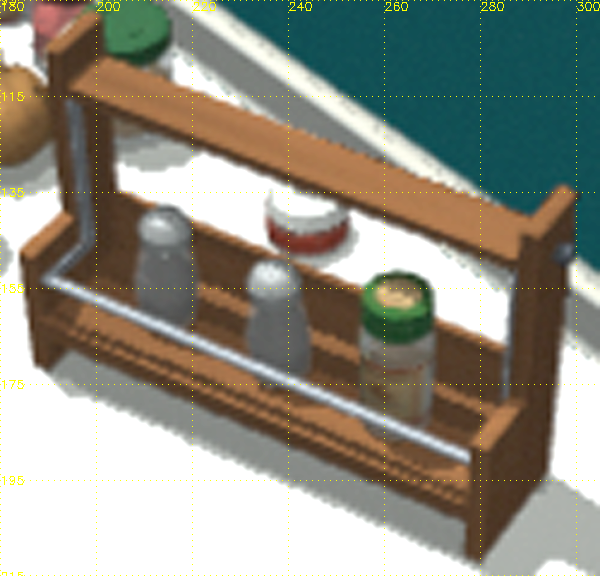

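View pics/t1.png

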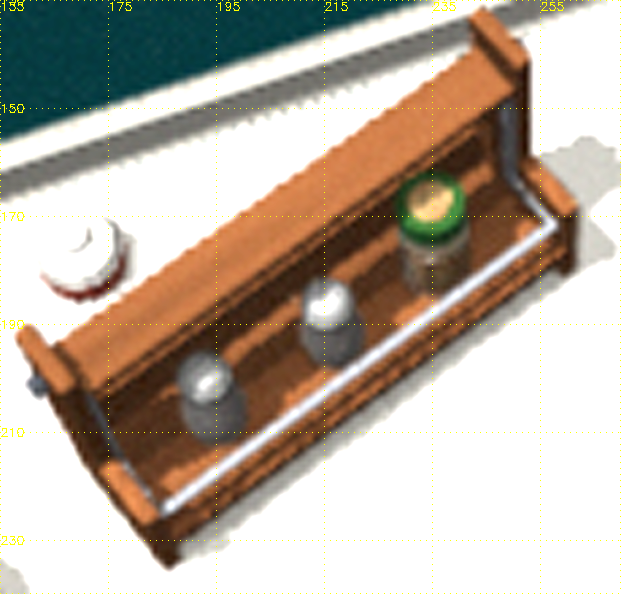

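The scene crop shows the rail ends at native (189.4,153.8) and (277.9,190.2) and the jar cap's centre at (262.9,155.5). In the top crop the rail ends are at (186.1,224.1) and (257.4,172.2) and the cap is at (235.2,167). I'll triangulate these.

Run:
```python
from h import *
import pickle
D=pickle.load(open('d0.pkl','rb'));S,T=D["scene"],D["top"]
def sc(x,y): return (180+x/4.8,95+y/4.8)
def tp(x,y): return (155+x/5.4,130+y/5.4)
P={}
for n,a,b in [("railL",(45,282),(168,508)),("railR",(470,457),(553,228)),("cap",(398,291),(433,200)),("footR",(478,560),(570,275)),("footL",(40,368),(170,568)),
 ("ubfrontL_top",(75,85),(58,345)),("shA",(165,220),(208,380)),("shB",(270,275),(325,298))]:
    p,e=tri(S,sc(*a),T,tp(*b)); P[n]=p; print(n,p.round(1),round(e,1))
d=P["railL"]-P["railR"]; print(np.linalg.norm(d[:2]),np.degrees(np.arctan2(-d[0],d[1])))
d=P["footL"]-P["footR"]; print(np.linalg.norm(d[:2]),np.degrees(np.arctan2(-d[0],d[1])))
# rail lies in vertical plane; board corners
img=T["img"]; hsv=cv2.cvtColor(img,cv2.COLOR_BGR2HSV)
for u,v in [(492,256),(600,206),(645,266),(538,320)]:
    print(onz(T,u*.64,v*.64,22).round(1))
m=cv2.inRange(hsv,(10,60,90),(25,200,255)); m[:,:310]=0; m[:130]=0
c=max(cv2.findContours(m,0,1)[0],key=cv2.contourArea); r=cv2.minAreaRect(c);print(r); print([onz(T,*q,22).round(1) for q in cv2.boxPoints(r)],onz(T,*r[0],22))
print("mug",onz(T,208*.64,376*.64,106))
```

```text
railL [535.2 332.4  80. ] 1.7
railR [634.6  32.9  78.6] 5.8
cap [644.7 110.7 156.6] 2.8
footR [633.6  20.1  -5.3] 7.4
footL [528.6 346.4  -6. ] 3.1
ubfrontL_top [602.5 360.5 197.9] 21.8
shA [593.1 280.6 130.8] 8.3
shB [614.9 195.3 131.3] 0.2
315.4861501719811 18.365300982129547
342.7697426743387 17.84340106631579
[ 610.9 -190.3   22. ]
[ 641.1 -496.8   22. ]
[ 455.5 -521.7   22. ]
[ 422.  -223.1   22. ]
((363.4072265625, 166.35972595214844), (56.65009689331055, 86.42587280273438), 64.65382385253906)
[array([ 632.1, -188.7,   22. ]), array([ 670.6, -539.8,   22. ]), array([ 441.3, -521.5,   22. ]), array([ 412.4, -187.3,   22. ])] [ 536.10019498 -356.20027328   22.        ]
mug [534.43138418 512.33404121 106.        ]
```

```bash
cat >> h.py <<'E'
YAW=np.radians(18.1); TILT=np.radians(44)
def ori(yaw=YAW,tilt=TILT):
    z=np.array([np.sin(tilt)*np.cos(yaw),np.sin(tilt)*np.sin(yaw),-np.cos(tilt)])
    y=np.array([-np.sin(yaw),np.cos(yaw),0]); M=np.c_[np.cross(y,z),y,z]
    return R.from_matrix(M).as_euler('xyz').tolist(), z
def tcp(g,back=0,yaw=YAW,tilt=TILT):  # g: grasp point
    o,z=ori(yaw,tilt); return (np.array(g,float)+z*(19-back)).tolist(),o
E
python3 - <<'E'
from h import *
import pickle
g=[645,111,101]
for b in (0,60,150):
    print(b,robot.inverse_kinematics(*tcp(g,b)))
y2=np.radians(-25)
for z in (75,170): print(robot.inverse_kinematics(*tcp([530,-310,z],0,y2)))
robot.move_ptp([380,250,330],ori()[0])
robot.move_ptp(*tcp(g,150))
d=cam("wrist");pickle.dump(d,open('w1.pkl','wb'))
print(robot.current_t(),robot.current_tcp_pos(),tcp(g,150)[0],robot.current_contact_force(),d["eye"],proj(d,[644.7,110.7,155]),proj(d,[644.7,110.7,50]),proj(d,[635,33,79]),proj(d,[535,332,80]))
cv2.imwrite('pics/w1.png',cv2.resize(d["img"],(800,600)))
E
```

```text
0 [-0.18273385  0.3542756   2.11949479  1.67142049  0.34043333  2.66155088]
60 [-0.2377066   0.20742371  2.17447523  1.38941846  0.3804263   2.91823194]
150 [-0.3466585  -0.02829031  2.22004792  1.01332068  0.52770659 -3.02794952]
[-0.88992408  0.36271035  2.23801483  2.0672981   0.35351674  2.28062274]
[-0.88992408  0.15222338  2.15151339  1.20426393  0.33212766 -3.09313803]
2.8833 [558.39429892  83.66147776 195.39556251] [558.5028340911061, 82.72836831250324, 195.2335138443633] [0.0893462  0.19256497 0.28215827] [396.85799189  29.98237522 260.8564919 ] [253.22808048 230.02153946] [253.28410628 147.65954657] [184.85287201 149.16971183] [490.95859409 148.70124974]
```

View pics/w1.png

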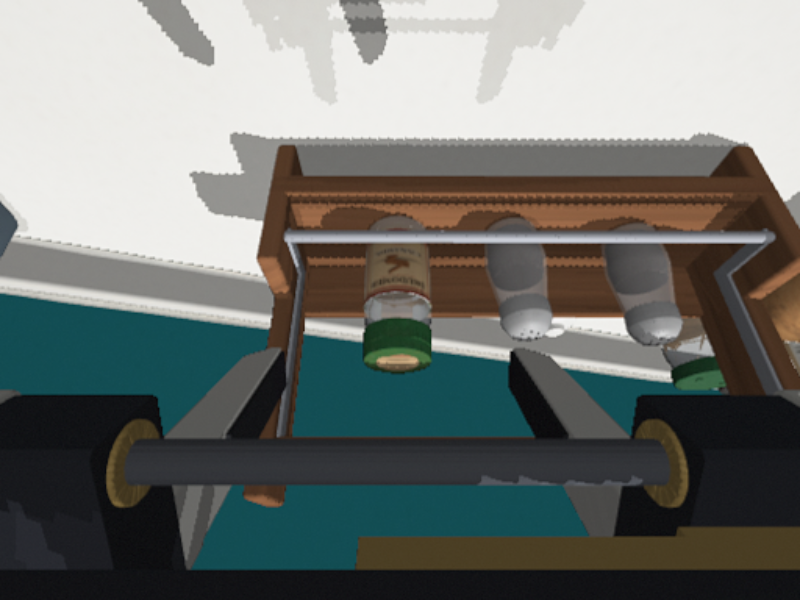

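The wrist view is upside-down because the camera sits below the hand. The cap is at native (254,227), against a prediction of (253,230), and the rail is level at native row 152, against 149. So the pose estimate holds. This IK branch puts q6 near its limit, so I'll use the half-turned grasp.

```bash
cat >> h.py <<'E'
def ori(yaw=YAW,tilt=TILT):
    z=np.array([np.sin(tilt)*np.cos(yaw),np.sin(tilt)*np.sin(yaw),-np.cos(tilt)])
    y=-np.array([-np.sin(yaw),np.cos(yaw),0]); M=np.c_[np.cross(y,z),y,z]
    return R.from_matrix(M).as_euler('xyz').tolist(), z
E
python3 - <<'E'
from h import *
import pickle
D=pickle.load(open('d0.pkl','rb'));S,T=D["scene"],D["top"];W=pickle.load(open('w1.pkl','rb'))
X=np.array([np.cos(YAW),np.sin(YAW),0]);Z=np.array([0,0,1.])
def rail(vs):
    A=[];b=[]
    for d,u,v in vs:
        e,r=ray(d,u,v); n=np.array([-(r@Z),r@X]); n/=np.linalg.norm(n); A.append(n); b.append(n@[e@X,e@Z])
    s=np.linalg.lstsq(np.array(A),np.array(b),rcond=None); return s[0],np.array(A)@s[0]-b
mS=(S,(189.4+277.9)/2,(153.75+190.2)/2);mT=(T,(186.1+257.4)/2,(224.1+172.2)/2);mW=(W,300,152)
for vs in((mS,mT),(mS,mW),(mT,mW),(mS,mT,mW)): print("rail x,z",*rail(vs))
def cap(vs):
    A=[];b=[]
    for d,u,v in vs:
        e,r=ray(d,u,v);P=np.eye(3)-np.outer(r,r);A.append(P);b.append(P@e)
    return np.linalg.lstsq(np.vstack(A),np.concatenate(b),rcond=None)[0]
c=[(S,262.9,155.6),(T,235.2,167.),(W,254.5,228)]
p=cap(c);print("cap",p,"rackx",p@X, cap(c[1:]),cap([c[0],c[2]]))
for t in (36,40,44):
  for b in (0,60,150):
    q=robot.inverse_kinematics(*tcp([p[0],p[1],100],b,tilt=np.radians(t)));print(t,b,None if q is None else np.round(q,2))
for y in(-40,-25,-10):
  for z in (75,170):
    q=robot.inverse_kinematics(*tcp([530,-310,z],0,np.radians(y)));print(y,z,None if q is None else np.round(q,2))
E
```

```text
rail x,z [610.40385371  83.30771688] [ 0.00000000e+00 -1.13686838e-13]
rail x,z [604.83511135  89.69636129] [0.00000000e+00 5.68434189e-14]
rail x,z [609.4022865   86.11543413] [-2.27373675e-13 -1.13686838e-13]
rail x,z [609.34239808  85.56690729] [ 0.68431681 -0.24070251 -0.46861602]
cap [645.6773946  111.61344556 153.80803429] rackx 648.4021878916492 [644.57587704 111.29112078 153.04951713] [650.33268063 114.60092516 150.80380926]
36 0 [-0.14  0.35  2.01  0.91  0.33  0.31]
36 60 [-0.18  0.21  2.04  0.74  0.43  0.46]
36 150 [-0.25  0.01  2.05  0.58  0.61  0.6 ]
40 0 [-0.16  0.35  2.06  1.29  0.31 -0.08]
40 60 [-0.21  0.21  2.11  1.04  0.38  0.15]
40 150 [-0.29 -0.01  2.14  0.78  0.55  0.38]
44 0 [-0.18  0.36  2.12  1.68  0.34 -0.49]
44 60 [-0.24  0.21  2.17  1.4   0.38 -0.23]
44 150 [-0.34 -0.03  2.22  1.02  0.52  0.11]
-40 75 [-0.72  0.37  2.23  3.08  0.22 -1.52]
-40 170 None
-25 75 [-0.89  0.36  2.24  2.07  0.35 -0.86]
-25 170 [-0.89  0.15  2.15  1.2   0.33  0.05]
-10 75 [-1.03  0.39  2.19  1.57  0.55 -0.68]
-10 170 [-1.03  0.19  2.1   1.14  0.61 -0.18]
```

Run:
```python
from h import *
import pickle
g=[645.5,111.5,101]
p,o=tcp(g,150)
robot.move_linear([430,60,330],speed=250)
robot.move_gripper(0.77)
robot.move_ptp([440,60,330],o)
robot.move_ptp(*tcp(g,110))
robot.sleep(.2)
d=cam("wrist");pickle.dump(d,open('w2.pkl','wb'))
print(robot.current_t(),np.round(robot.current_qpos(),2),robot.current_tcp_pos(),tcp(g,110)[0],robot.current_contact_force(),robot.current_gripper_width(),d["eye"],proj(d,[645.5,111.5,155]),proj(d,[645.5,111.5,101]))
cv2.imwrite('pics/w2.png',d["img"])
```

```text
8.1667 [-0.29  0.08  2.2   1.16  0.45 -0.02] [585.96259849  91.07665386 168.3480801 ] [585.414182460234, 91.86092760639538, 166.45992183081728] [ 0.63441615  0.29674682 -0.24123632] 0.7689883569346684 [529.44775847  72.48659855 341.44358776] [251.73353878 166.51666847] [251.96510361 197.15658327]
```

View pics/w2.png

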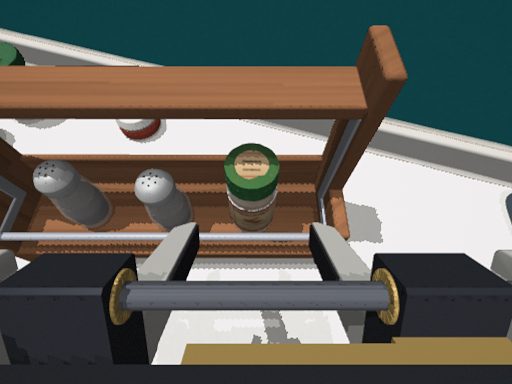

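The cap is at (252,165), against a prediction of (251.7,166.5), and the fingers straddle the jar. The shakers and the end panel are clear, so I'll go in and grip.

Run:
```python
from h import *
import pickle
d=pickle.load(open('w2.pkl','rb'));X=np.array([np.cos(YAW),np.sin(YAW),0])
e,r=ray(d,252,118);t=(651.4-e@X)/(r@X);print("board underside z est",(e+r*t)[2])
g=[645.5,111.5,101]
def st(s):print(s,round(robot.current_t(),2),np.round(robot.current_tcp_pos(),1),np.round(robot.current_contact_force(),2),round(robot.current_gripper_width(),3),robot.current_finger_force())
print(robot.move_linear(tcp(g,40)[0],speed=100,f_stop=8));st("mid")
print(robot.move_linear(tcp(g,0)[0],speed=60,f_stop=6));st("in")
robot.move_gripper(0.0);robot.sleep(.2);st("grip")
p=np.array(robot.current_tcp_pos())
print(robot.move_linear((p+[0,0,6]).tolist(),speed=30,f_stop=8));robot.sleep(.2);st("lift6")
print(robot.move_linear((p+[0,0,30]).tolist(),speed=40,f_stop=4));robot.sleep(.2);st("lift30")
d=cam("wrist");cv2.imwrite('pics/w3.png',d["img"]);pickle.dump(d,open('w3.pkl','wb'))
print(p)
```

```text
board underside z est 206.57466259043287
False
mid 9.02 [631.5 106.9 116.4] [-0.37 -1.24 -0.58] 0.773 0.0
False
in 9.83 [657.9 115.6  87.5] [-0.22  0.66  0.26] 0.772 0.0
grip 10.59 [658.1 115.7  87.5] [-0.69  0.62  2.29] 0.473 29.906932250596583
False
lift6 11.15 [657.9 115.7  93.1] [ 0.29  0.46 -1.14] 0.474 29.907536816317588
False
lift30 12.1 [657.9 115.7 117.1] [-0.81 -0.43 -0.58] 0.473 29.90727375727147
[658.10020564 115.71959497  87.50683177]
```

View pics/w3.png

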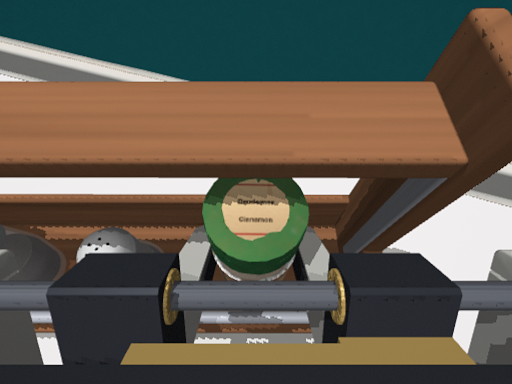

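The jar is gripped and lifted, and it's upright. From this and the earlier view, the board's underside is at about z=206, so the rail top is about 39 mm above the shelf. I'll feel for the board gently, back off 6 mm, then draw the jar out.

Run:
```python
from h import *
import pickle
p=np.array([657.9,115.7,87.5])
def st(s):print(s,round(robot.current_t(),2),np.round(robot.current_tcp_pos(),1),np.round(robot.current_contact_force(),2),round(robot.current_gripper_width(),3))
print(robot.move_linear((p+[0,0,42]).tolist(),speed=30,f_stop=3));robot.sleep(.2);st("lift42")
if robot.current_tcp_pos()[2]>p[2]+40:
    hit=robot.move_linear((p+[0,0,62]).tolist(),speed=8,f_stop=2.5);st("feel");print(hit)
    robot.sleep(.1)
    zc=robot.current_tcp_pos()[2]; robot.move_linear([p[0],p[1],zc-6],speed=20);robot.sleep(.2);st("back6")
    d=cam("wrist");cv2.imwrite('pics/w4.png',d["img"])
```

```text
False
lift42 12.9 [657.8 115.7 129.2] [ 0.12 -0.02 -2.13] 0.477
feel 13.76 [657.2 115.8 131.9] [ 0.76  0.33 -0.62] 0.472
True
back6 14.52 [658.  115.7 125.4] [-0.8  -0.06 -1.45] 0.473
```

The stop at 44 mm had no downward reaction, so it looks like sensor noise. I'll feel again in small steps with averaged force.

Run:
```python
from h import *
p=np.array([657.9,115.7,87.5])
def F(n=12):
    a=[]
    for _ in range(n): a.append(robot.current_contact_force()); robot.sleep(.015)
    return np.mean(a,0)
robot.sleep(.2); print(robot.current_t()); f0=F(); print(robot.current_t(),f0)
for L in [41,43,45,46.5,48,49.5,51,52.5,54,55.5]:
    robot.move_linear((p+[0,0,L]).tolist(),speed=15,f_stop=7); f=F(); print(L,np.round(robot.current_tcp_pos(),1),np.round(f-f0,2))
    if f[2]-f0[2]<-2.: print("contact");break
print(robot.current_t())
```

```text
14.7667
14.9667 [-0.3894373   0.21746597 -1.18707088]
41 [657.9 115.7 128.5] [ 0.49 -0.27  0.12]
43 [657.9 115.7 130.5] [ 0.25 -0.34 -0.51]
45 [657.9 115.7 132.6] [ 0.24  0.03 -0.  ]
46.5 [657.4 115.4 133. ] [ 3.43 -1.26 -8.5 ]
contact
16.9417
```

Run:
```python
from h import *
import pickle
robot.move_linear([657.9,115.7,126.8],speed=20);robot.sleep(.2)
d=cam("wrist");s=cam("scene");t=cam("top");pickle.dump((d,s,t),open('w5.pkl','wb'))
print(robot.current_t(),robot.current_tcp_pos(),robot.current_contact_force())
X=np.array([np.cos(YAW),np.sin(YAW),0]);Z=np.array([0,0,1.])
def edge(vs):
    A=[];b=[]
    for d_,u,v in vs:
        e,r=ray(d_,u,v); n=np.array([-(r@Z),r@X]); n/=np.linalg.norm(n); A.append(n); b.append(n@[e@X,e@Z])
    s_=np.linalg.lstsq(np.array(A),np.array(b),rcond=None); return s_[0]
W2=pickle.load(open('w2.pkl','rb'));W3=pickle.load(open('w3.pkl','rb'))
print("board lower front edge",edge([(W2,252,118),(W3,252,177)]))
a=cv2.resize(s["img"][95:215,200:305],None,fx=4.5,fy=4.5,interpolation=cv2.INTER_CUBIC)
b=cv2.resize(d["img"],(400,300)); c=np.zeros((540,875,3),np.uint8); c[:,:472]=a[:540,:472]; c[:300,475:]=b
c=np.clip(c*1.6,0,255).astype(np.uint8); cv2.imwrite('pics/c5.png',cv2.resize(c,(800,494)))
```

```text
17.8 [657.96250465 115.71096891 126.9522804 ] [ 0.18448991 -0.34054428 -1.44300557]
board lower front edge [654.43049369 203.32134809]
```

View pics/c5.png

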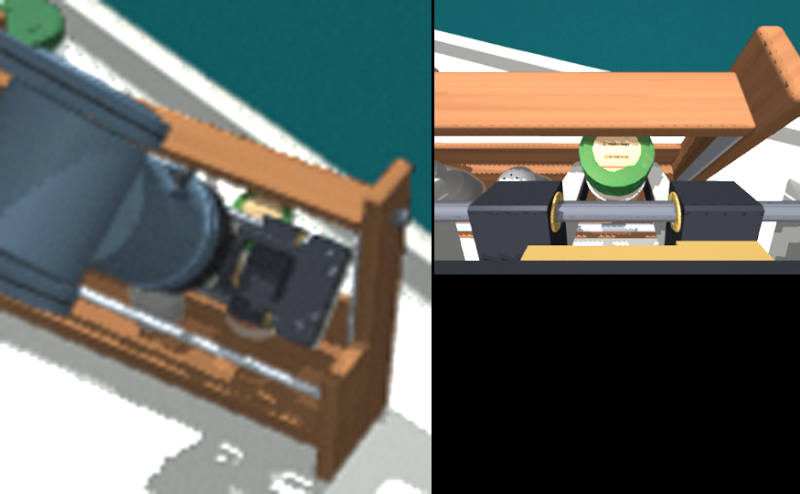

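The jar hangs upright with its cap just below the board, and the hand is clear of the right-hand panel. The felt contact puts the board's underside at z≈200, and vision gives 203. Now I'll draw the jar out with force monitoring.

Run:
```python
from h import *
X=np.array([np.cos(YAW),np.sin(YAW),0]);p=np.array([657.9,115.7,126.9])
def st(s):print(s,round(robot.current_t(),2),np.round(robot.current_tcp_pos(),1),np.round(robot.current_contact_force(),2),round(robot.current_gripper_width(),3))
h=robot.move_linear((p-X*25).tolist(),speed=40,f_stop=5);st("25");print(h)
if not h:
    h=robot.move_linear((p-X*75).tolist(),speed=40,f_stop=5);st("75");print(h)
    if not h:
        print(robot.move_linear((p-X*130).tolist(),speed=80,f_stop=7));st("130")
```

```text
25 18.57 [634.3 107.8 127.1] [-0.71 -0.32 -1.69] 0.473
False
75 19.98 [586.8  92.4 127. ] [ 0.63  0.26 -1.05] 0.476
False
False
130 20.81 [534.8  75.  127.2] [-0.11  0.43 -0.78] 0.473
```

Run:
```python
from h import *
import pickle
def st(s):print(s,round(robot.current_t(),2),np.round(robot.current_tcp_pos(),1),np.round(robot.current_contact_force(),2),round(robot.current_gripper_width(),3))
def F(n=12):
    a=[]
    for _ in range(n): a.append(robot.current_contact_force()); robot.sleep(.015)
    return np.mean(a,0)
y=np.radians(-10); o,z=ori(y)
P=lambda zt:[530+19*z[0],-320+19*z[1],zt]
robot.move_linear([500,-120,140],ori(np.radians(5))[0],speed=150)
robot.move_linear(P(130),o,speed=150);st("above")
robot.move_linear(P(68),speed=50);robot.sleep(.3);st("68")
f0=F()
for zt in np.arange(65,53,-1.):
    robot.move_linear(P(zt),speed=15,f_stop=7);f=F();print(zt,np.round(f-f0,2))
    if f[2]-f0[2]>2:break
st("down");d=cam("wrist");s=cam("top");pickle.dump((d,s),open('w6.pkl','wb'))
a=cv2.resize(s["img"][60:260,270:450],(540,600))
cv2.imwrite('pics/c6.png',np.hstack([a,cv2.resize(d["img"],(260,600))]) if 0 else a)
```

```text
above 23.82 [ 542.9 -321.4  129.9] [ 0.7   0.18 -1.02] 0.476
68 25.51 [ 543.1 -322.3   68.2] [-0.88  0.85 -1.87] 0.472
65.0 [ 0.24 -0.   -0.14]
64.0 [ 0.21 -0.22 -0.28]
63.0 [0.39 0.1  0.18]
62.0 [ 0.08 -0.08 -0.37]
61.0 [ 0.36 -0.08 -0.42]
60.0 [ 0.22  0.38 -0.25]
59.0 [-0.07  0.41  2.12]
down 28.96 [ 543.1 -322.4   59.2] [-0.82  0.85  1.6 ] 0.473
```

View pics/c6.png

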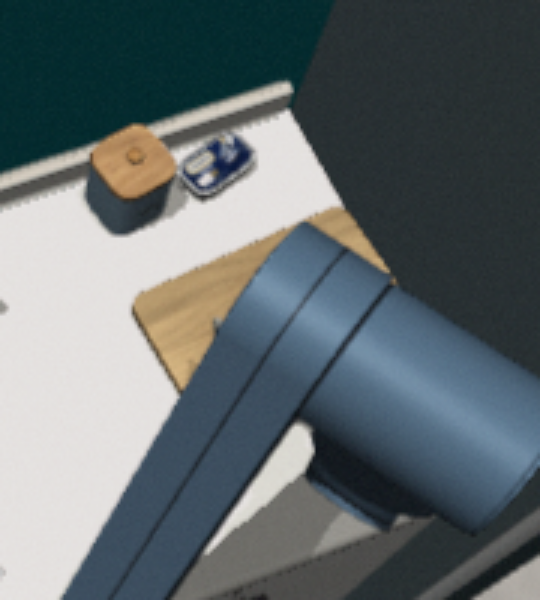

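The arm hides the jar in the top view, but contact came at z=59, exactly the height expected for the board's top. I'll release, retract along the tool axis and check.

Run:
```python
from h import *
import pickle
o,z=ori(np.radians(-10))
robot.move_gripper(0.8);robot.sleep(.2)
p=np.array(robot.current_tcp_pos()); robot.move_linear((p-z*150).tolist(),speed=100)
robot.move_linear([330,-200,260],speed=150); robot.sleep(.3)
print(robot.current_t(),robot.current_contact_force(),robot.current_gripper_width())
d=cam("wrist");s=cam("top");pickle.dump((d,s),open('w7.pkl','wb'))
print(proj(s,[530,-320,22]),proj(s,[530,-320,127]),proj(d,[530,-320,22]),proj(d,[530,-320,127]))
a=cv2.resize(s["img"][90:250,270:450],(450,400));b=cv2.resize(d["img"],(350,262));c=np.zeros((400,800,3),np.uint8);c[:,:450]=a;c[:262,450:]=b
cv2.imwrite('pics/c7.png',c)
```

```text
33.2417 [-0.6756959   0.08263406  0.49707005] 0.7973735228890019
[355.41575805 170.86618235] [361.79328773 158.18690566] [301.05920012 162.47960438] [311.99417717 121.51067319]
```

View pics/c7.png

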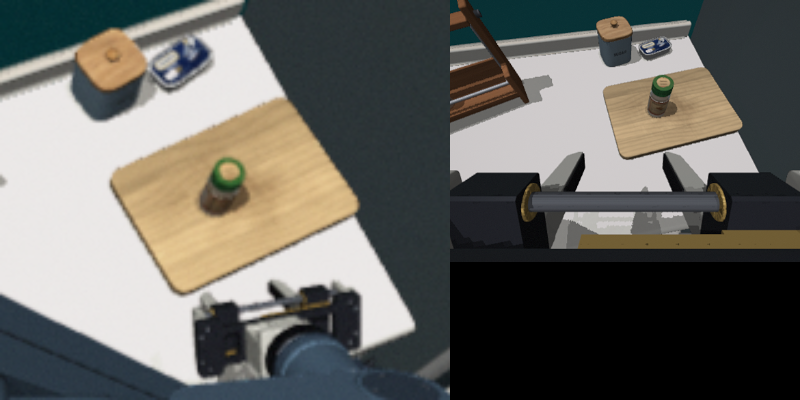

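The jar stands upright near the middle of the board. Its cap is at about (228,173) in the crop, native (361,159), where the projection predicted (361.8,158.2). The hand is clear, so I'm handing in.

```bash
python3 -c "
from bench import robot
print(robot.hand_in())"
```

```text
the job is handed in; nothing more can be done
None
```

The spice jar is out of the rack and stands upright, released, near the middle of the chopping board; I handed the job in at about 33 s of the 51 s allowed, and no verdict came back.

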